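# Square the tub under the pump bottle and press the pump

### The arm

A 6-joint arm with a two-finger parallel gripper is mounted at the origin on the work surface. World frame = base frame: x ahead of the robot, y to its left, z up, the work surface at z = 0. Lengths are in mm, angles in rad, forces in N, time in s.
With the tool pointing down it reaches from about 275 to 1000 mm from the base axis. Payload 8.4 kg.
Tool frame: the origin (TCP) lies at the very end of the fingers, on their centre line; the grasp point (between the pads) lies 19 mm behind it; z points along the fingers, y is the direction in which the jaws open and shut (so a half turn about z gives the same grasp; the last joint's range is limited). The gripper opens to 85 mm and grips with 20 to 120 N. Pads are 22 mm wide; open, the fingers measure 114 mm over their backs; the gripper's body (76 mm by 85 mm) begins 54 mm behind the grasp point. The pads swing forward as they close: fully open they stand 13 mm farther back than shut.
Start: joints at [1.334, 0.353, 1.633, -0, 1.155, -0.002], TCP at [145.404, 607.853, 231.281] pointing down, gripper open.
Joint ranges: [-2.63, 2.63], [-0.92, 2.1], [0.06, 2.66], [-1.3, 4.44], [0, 2.69], [-3.02, 3.02]. Speed limits (rad/s): [2.22, 2.22, 2.79, 3.14, 3.14, 3.14].

### API

Orientations are given as [roll, pitch, yaw] about the fixed x, y, z axes, in that order (R = Rz(yaw) Ry(pitch) Rx(roll)).
In Python, from rig import sense, grab_frame, get_calibration, sign_off, boxes_of, trace gives the robot as it stands.
- The arm moves only by the tool servo_tool, never from a script. Its argument "rows" is a list of rows, each a list of 3 entries, a list of its own where there are three numbers: the finger opening in mm, from 0 to 85.4, then the shift along the tool's x, y, z in mm, then the turn, a rotation vector about the tool's x, y, z in degrees. A call has 1 to 8 rows; each row shifts and turns the commanded pose from where the row before left it, along the tool's axes as they then stand; what a row does not reach is not made up. A row lasts 1/8 s, in which the tool goes at most 62.5 mm and 10.7 degrees, less where a joint would pass 70% of its speed; a pose out of reach is approached as far as the arm can. A call is refused whole if a number of a shift passes 62.5 or a number of a turn 10.7, either way. A call with a gripper value outside its range is refused whole. The fingers move at their own pace and stop on an object; "force" is the grip in N (left out, the last holds). Time passes only in rows, so rows that do not move let the fingers close. It gives the time, the measured TCP pose, the force and the opening at its end, in the units of the state.
- sense(): the state, without advancing time (a new reading comes with each control period).
- grab_frame(name): name is "side" or "top" or "wrist"; returns the picture (420x560x3 uint8, blue, green, red); there is no depth.
- get_calibration(name): a dict with "intrinsics" (3x3 intrinsics, pixels), "world_to_cam" (4x4, takes a point from world to camera coordinates). Camera axes: x right, y down, z forward; pixel columns grow to the right and rows downward; lengths in mm; the calibration is good to about 2 mm. The wrist camera is an equidistant fisheye: a pixel r from the principal point sees the ray r / f radians off the axis. A picture is of the moment at which its call begins: read the wrist's pose just before it. get_calibration takes no time and is no camera call; for the wrist camera it gives the pose at the moment of the call.
- sign_off(): hands the job in, once; it reports no verdict.
Trained networks look in the newest picture that a camera, given by its name, has taken for a name from the list of things; names that differ only in an ending like _2 or _b are one class to them, and where a whole thing is asked for, a point or a joint stands for the part that bears it (a point fixed in the world has none). Each returns a list of dicts, best first, with "conf" (0 to 1); they miss things now and then, are a little off and sometimes report something else, mostly with a low value. They report only what shows in the picture. A call takes as long as a camera call. They do not tell look-alikes from the thing itself.
- boxes_of(camera, thing): "centre" ([x, y, z] in mm, in the coordinates of the camera as it stood for that picture, good to about 4 mm: the middle of the surface that is visible of it).
- trace(camera, thing): "mask" (420x560 bool, what is visible of it).
The state is a dict: "clock": time; "qpos": joint angles; "qvel": joint speeds; "joint_efforts": joint torques, N m; "eef_pos": TCP position; "tcp_rot": TCP orientation; "contact_force": force on the tool from outside, world axes, zero at the start; "wrist_torque": the same for the moment, N m; "opening": opening from 0.0 (shut) to 1.0 (fully open).
Only numpy, scipy, OpenCV 4.12 (cv2) and the standard library are available. Lean on these libraries where they do the work, as an engineer would, in place of code of your own. Each camera call takes 0.05 s, during which the arm holds its last target. There are 200 camera calls.

### The job

Set the loose rectangular tub square and flush into the corner of the low steel fence, standing flat, with one long side against the leg the pump bottle stands behind and one short side against the other leg, so that it is under the spout. Only when it is there, press the pump's head right down to its stop, hold it down for about half a second and let it rise fully again. The tub must finish still flush in the corner; leave the amber bottle, the jar and the bowl where they stand.

Things in the scene. Friction and masses are not known exactly. Their poses are not given: they have to be found in the camera images.
- station: Fixed L-shaped steel fence. Origin: its inside corner at counter level. Inner faces are planes x = 0 (leg runs 130 mm to -y) and y = 0 (leg runs 160 mm to -x; pump bottle behind it); legs 30 mm high, 4 thick. Flush, the tub's centre is at (-75, -55) mm. Its x points away from the robot within 0.25 rad.
- tub: Loose open white plastic tub, 150 mm along its x, 110 along its y, 65 high, walls and floor 4 thick, 0.18 to 0.35 kg. Origin: centre of its underside. Starts upright on the bare counter, to the right of the station seen from the robot, its x within 0.5 rad of world x. Slides when pushed low on a side; a wall can be pinched from above.
- pump (a joint): Travel of the pump head, m: 0 up, 0.020 fully down at its stop; it goes straight down and springs back by itself. About 4 N start it moving, 10 N hold it at the stop.
- pump_top (a point): Centre of the flat top of the pump head, a round white cap 46 mm across, 18 thick; top 215 mm above the counter when up. A 12 mm thick spout, part of the head, sticks out 94 mm from the axis to the station's -y, over the tub's place; its tip's underside is 181 mm above the counter when up.
- bottle_foot (a point): Centre of the foot of the fixed opaque grey pump bottle, behind the y = 0 leg of the fence, at (-50, +44) mm of the station frame, at counter level. Bottle 72 mm across (a steel band 77), shoulder from 118 to 142 mm, then a 38 mm wide collar up to 170 mm, the pump head above. It stands on a 6 mm plate 110 by 84 mm.
- syrup: Bystander: amber bottle with a red cap, 64 mm across, 190 mm high, loose. Origin: centre of its underside.
- jar: Bystander: glass jar with a steel lid, 76 mm across, 100 mm high, loose. Origin: centre of its underside.
- bowl: Bystander: pale plastic mixing bowl, 210 mm across the rim, 100 mm high, loose. Origin: centre of its underside.
There are look-alikes about, which are no part of the job. Leave any purple look-alike of the tub alone.

How it is judged (in metres and radians):
On the way, in this order (a step that is already met when the one before it is completed fails the run):
1. the tub is square and flush in the fence corner, flat on the counter (x of tub in the frame of station between -0.079 and -0.072 m and y of tub in the frame of station between -0.059 and -0.052 m and angle between the x axis of tub and the x axis of station, either way round below 0.04 rad and angle between tub's own z axis and vertical below 0.03 rad and height (world z) of tub below 0.004 m), for 0.2 s.
2. the pump head is held right down (over 17 of its 20 mm) with the tub in the corner (value of joint pump above 0.017 m and x of tub in the frame of station between -0.087 and -0.072 m and y of tub in the frame of station between -0.067 and -0.052 m), for 0.2 s.
At the end, for the whole second after the job is handed in: The tub is at rest flat on the counter, each side within 4 mm of its fence leg (at the tub's middle) and square to it within 0.04 rad, long side along the leg the pump bottle stands behind, and the pump head is back up to within 3 mm (all of step 1 and value of joint pump below 0.003 m and linear speed of tub below 0.01 m/s); the robot touches nothing.
It fails at once if the pump is pressed (over 6 mm) while the tub is not in the corner (more than 12 mm off) (value of joint pump above 0.006 m and not (x of tub in the frame of station between -0.087 and -0.072 m and y of tub in the frame of station between -0.067 and -0.052 m)).
It fails at once if the syrup is moved more than 30 mm or tipped (distance of syrup from where it was at the start of the episode above 0.03 m or angle between syrup's own z axis and vertical above 0.4 rad).
It fails at once if the jar is moved more than 30 mm or tipped (distance of jar from where it was at the start of the episode above 0.03 m or angle between jar's own z axis and vertical above 0.4 rad).
It fails at once if the bowl is moved more than 30 mm or tipped (distance of bowl from where it was at the start of the episode above 0.03 m or angle between bowl's own z axis and vertical above 0.4 rad).
It also fails if it takes over 72 s, if anything falls off the work surface, if the arm or the gripper's body presses on something with over 40 N, if the wrist force passes 120 N, or if a joint passes its speed limit or range.

## Working session

There is one attempt and no reset: what is moved stays moved. The work goes in short steps, Python scripts to look and compute and a tool call to move; the robot and the scene stay as the last step left them, time stands still between calls to the robot, and variables do not carry over. Pictures are saved under pics/ and viewed, about 8 in all and at most 12, crops included, and the job is handed in when it is done.

Besides the shell and the picture viewer there is one more tool, called after "Emit:" in YAML: its name, and indented under it one key for each argument. servo_tool: Moves the arm, as the interface text tells. Its arguments: {"type":"object","properties":{"rows":{"type":"array","items":{"type":"array"}},"force":{"type":"number"}},"required":["rows"]}

```bash
ls; mkdir -p pics; cat > h.py <<'E'
import numpy as np,cv2
from rig import *
def cal(c):
    k=get_calibration(c);return np.array(k["intrinsics"]),np.array(k["world_to_cam"])
def c2w(T,p): return np.linalg.inv(T)@np.r_[p,1.]
def proj(c,P):
    K,T=cal(c);p=(T@np.c_[np.atleast_2d(P),np.ones(len(np.atleast_2d(P)))].T)[:3];q=K@p;return (q[:2]/q[2]).T
def plane(c,uv,z):
    K,T=cal(c);R,t=T[:3,:3],T[:3,3];o=-R.T@t;d=(R.T@np.linalg.inv(K)@np.c_[np.atleast_2d(uv),np.ones(len(np.atleast_2d(uv)))].T).T
    return o+d*((z-o[2])/d[:,2])[:,None]
E
python3 - <<'E'
from h import *
s=sense();print(s)
ims=[]
for c in("side","top"):
    im=grab_frame(c);cv2.imwrite(f"pics/{c}0.png",im);K,T=cal(c);print(c,K.tolist(),c2w(T,[0,0,0])[:3])
    for t in("tub","station","pump","bottle_foot","syrup","jar","bowl"):
        for b in boxes_of(c,t):print(t,round(b["conf"],2),c2w(T,b["centre"])[:3].round(0),(lambda q:(q[:2]/q[2]).round())(K@np.array(b["centre"])))
E
```

```text
pics
{'clock': 0.0, 'qpos': array([ 1.33357205e+00,  3.53638618e-01,  1.63413971e+00, -4.02665433e-06,
        1.15519970e+00, -2.38593983e-03]), 'qvel': array([ 6.09783479e-04,  6.85272328e-04,  9.20244699e-05, -2.31832336e-03,
        5.55796648e-04, -1.04900277e-03]), 'joint_efforts': array([ 9.00945452e-04, -6.05243325e+01, -3.42059970e+01,  2.08573538e-04,
        9.36608179e-03, -7.66707444e-05]), 'eef_pos': array([145.30875697, 607.3813286 , 230.56524636]), 'tcp_rot': array([-3.14020727e+00,  3.76191195e-07,  2.90675595e+00]), 'contact_force': array([-0.2619542 , -0.71565506,  0.38557238]), 'wrist_torque': array([0.03468636, 0.02322402, 0.03839832]), 'opening': 0.999189093554173}
side [[478.509914310045, 0.0, 277.028739988376], [0.0, 478.509914310045, 203.52689031597194], [0.0, 0.0, 1.0]] [ -17.45997912 -856.79349643 1300.56919224]
tub 0.89 [865. -65.  29.] [341. 180.]
tub 0.77 [ 578. -167.   23.] [295. 238.]
tub 0.74 [ 292. -245.    7.] [234. 304.]
station 0.7 [631. 132.  70.] [256. 167.]
pump 0.6 [642. 145. 206.] [255. 135.]
bottle_foot 0.77 [635. 131.  67.] [257. 167.]
syrup 0.75 [ 728. -262.  108.] [352. 219.]
jar 0.58 [373. 360.  75.] [160. 159.]
bowl 0.82 [ 461. -546.   37.] [345. 346.]
bowl 0.54 [ 576. -168.   21.] [294. 239.]
top [[534.7742962191265, 0.0, 280.29363827042147], [0.0, 534.7742962191265, 207.45111339792317], [0.0, 0.0, 1.0]] [ 172.34032917  -89.80477831 1976.46855458]
tub 0.95 [854. -66.   3.] [266. 148.]
tub 0.91 [ 577. -170.    2.] [297. 216.]
tub 0.83 [ 281. -256.    5.] [327. 294.]
station 0.86 [628. 146.  81.] [210. 204.]
pump 0.54 [635. 149. 218.] [204. 193.]
bottle_foot 0.85 [624. 144.  80.] [211. 205.]
syrup 0.83 [ 729. -238.  124.] [314. 167.]
jar 0.76 [372. 382. 103.] [145. 279.]
bowl 0.84 [ 453. -572.   36.] [410. 240.]
```

```bash
python3 - <<'E'
import cv2,numpy as np
a=cv2.imread("pics/side0.png")[100:400,120:440];b=cv2.imread("pics/top0.png")[110:340,120:440]
a=cv2.resize(a[:290],None,fx=1.25,fy=2*0.5*1.25);b=cv2.resize(b,(400,288))
a=cv2.resize(a,(400,362))
cv2.imwrite("pics/crop0.png",np.hstack([a,cv2.copyMakeBorder(b,0,362-288,0,0,0)]))
E
```

```text
(no output)
```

View pics/crop0.png

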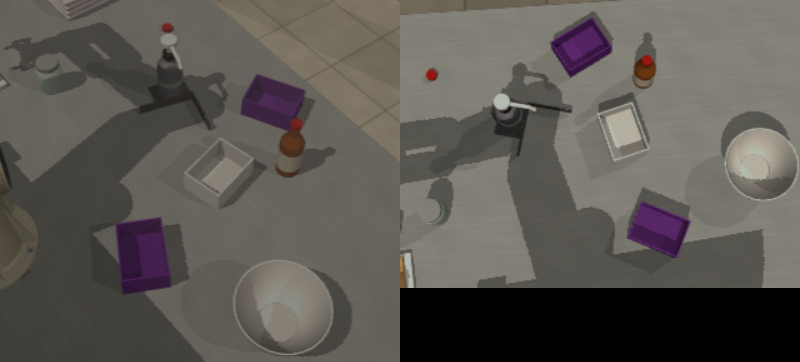

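View pics/top0.png

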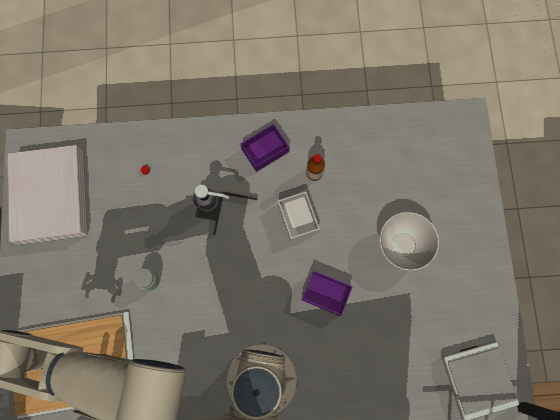

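The white tub at top pixel (298,215) is the target. The look-alikes are the purple tubs at (265,147) and (327,293). The fence corner is near (222,193), the amber bottle at (316,167), the jar at (147,277) and the bowl at (410,240). Next I'll fit poses to the masks.

```bash
cat > fit.py <<'E'
from h import *
from scipy.optimize import minimize
def box(x0,x1,y0,y1,z0,z1): return np.array([[x,y,z] for x in(x0,x1) for y in(y0,y1) for z in(z0,z1)],float)
def place(P,p):
    c,s=np.cos(p[2]),np.sin(p[2]);return P@np.array([[c,s,0],[-s,c,0],[0,0,1]])+[p[0],p[1],0]
def cyl(x,y,r,z0,z1):
    a=np.linspace(0,6.28,24);return np.array([[x+r*np.cos(t),y+r*np.sin(t),z] for t in a for z in(z0,z1)])
TUB=[box(-75,75,-55,55,0,65)]
ST=[box(0,4,-130,4,0,30),box(-160,4,0,4,0,30)]
PB=[box(-105,5,2,86,0,6),cyl(-50,44,36,0,118),np.r_[cyl(-50,44,36,118,118),cyl(-50,44,19,142,142)],cyl(-50,44,19,142,197),cyl(-50,44,23,197,215),box(-56,-44,-50,44,181,193)]
S=4
def sil(parts,p,KT):
    K,T=KT;m=np.zeros((420*S,560*S),np.uint8)
    for P in parts:
        w=place(P,p);q=(K@(T[:3,:3]@w.T+T[:3,3:4]));uv=(q[:2]/q[2]).T
        cv2.fillConvexPoly(m,cv2.convexHull(((uv+.5)*S*16).astype(np.int32)),1,shift=4)
    return cv2.resize(m*255,(560,420),interpolation=cv2.INTER_AREA)/255.
def fit(parts,masks,p0,cals):
    f=lambda p:sum(np.abs(sil(parts,[p[0],p[1],p[2]/100],k)-m).sum() for m,k in zip(masks,cals))
    best=None
    for d in(-20,0,20):
        q=np.array(p0)+[0,0,d];r=minimize(f,q,method="Nelder-Mead",options=dict(initial_simplex=q+np.array([[0,0,0],[15,0,0],[0,15,0],[0,0,15.]]),xatol=.05,fatol=.3))
        if best is None or r.fun<best.fun:best=r
    return best.x,best.fun
E
python3 - <<'E'
from fit import *
cs=["side","top"];cals=[cal(c) for c in cs];M={}
for c in cs:
    grab_frame(c)
    for t in("tub","station","bottle_foot","pump"):
        for i,r in enumerate(trace(c,t)):
            m=r["mask"];ys,xs=np.where(m);print(c,t,i,round(r["conf"],2),m.sum(),xs.min(),xs.max(),ys.min(),ys.max());M[c,t,i]=m
            
def pick(c,t,uv): return next((M[k] for k in M if k[0]==c and k[1]==t and M[k][uv[1]-6:uv[1]+7,uv[0]-6:uv[0]+7].any()),None)
tm=[pick("side","tub",(295,238)),pick("top","tub",(297,216))]
for ms,cc in((tm,cals),(tm[:1],cals[:1]),(tm[1:],cals[1:])): print("tub",fit(TUB,ms,[577,-170,20],cc))
sm=[pick("side","station",(256,167)),pick("top","station",(211,205))]
print([m is not None for m in sm])
np.savez("m.npz",side=sm[0],top=sm[1])
for ms,cc in((sm,cals),(sm[:1],cals[:1]),(sm[1:],cals[1:])): print("st",fit(ST+PB,ms,[680,110,0],cc))
E
```

```text
side tub 0 0.72 1510 313 363 160 204
side tub 1 0.55 1888 268 322 210 266
side station 0 0.89 1348 232 288 126 202
side bottle_foot 0 0.64 1233 233 288 128 201
side pump 0 0.59 198 249 265 127 154
top tub 0 0.64 1346 241 288 124 170
top tub 1 0.59 1408 302 351 271 315
top tub 2 0.58 1282 278 318 193 240
top station 0 0.93 977 192 255 185 229
top bottle_foot 0 0.74 962 193 256 184 233
top pump 0 0.73 247 195 228 185 198
tub (array([ 572.12443396, -171.54280095,   26.05139948]), np.float64(159.0))
tub (array([ 573.64271533, -172.05774337,   26.50789612]), np.float64(64.6156862745098))
tub (array([ 569.96750678, -170.29994316,   25.65931173]), np.float64(70.28627450980392))
[True, True]
st (array([686.54084776, 104.12499812, -25.6648467 ]), np.float64(329.9333333333333))
st (array([687.83506139, 102.75883785, -24.9980393 ]), np.float64(107.84313725490196))
st (array([684.09787265, 107.77949911, -23.91052298]), np.float64(140.53333333333333))
```

```bash
python3 - <<'E'
from fit import *
o=[]
for c,(x,y) in(("side",(225,120)),("top",(185,165))):
    im=cv2.imread(f"pics/{c}0.png");im=cv2.resize(im[y:y+130,x:x+130],None,fx=3,fy=3,interpolation=cv2.INTER_CUBIC)
    im=cv2.convertScaleAbs(im,alpha=1.5,beta=20)
    for parts,p in((TUB,[572.1,-171.5,.26]),(ST,[686.5,104,-.25])):
        for P in parts:
            uv=proj(c,place(P,p));q=((uv-[x,y]+.5)*3).astype(int)
            for a in range(8):
                for b in(1,2,4):
                    if not a&b: cv2.line(im,tuple(map(int,q[a])),tuple(map(int,q[a|b])),(0,255,0),1)
    o.append(im)
cv2.imwrite("pics/ov.png",np.hstack(o))
E
```

```text
(no output)
```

View pics/ov.png

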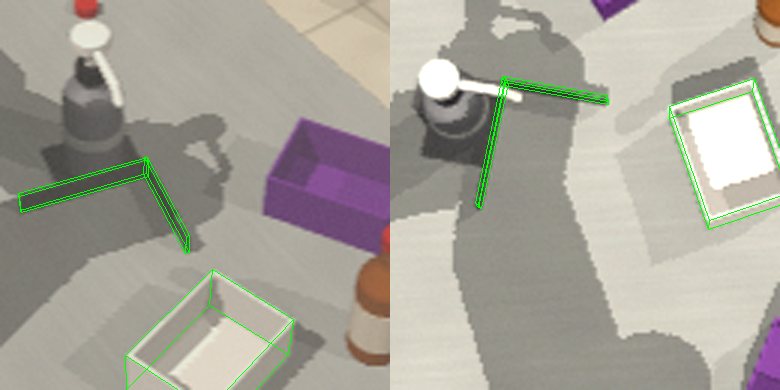

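The overlay fits both objects. The fence corner shows at right-half pixel (503,80) and the tub rim outline matches at (670,108) to (708,228).

```bash
cat > plan.py <<'E'
from h import *
import sys
from scipy.spatial.transform import Rotation as Ro
def plan(goal,yaw,n,start=None):
    s=sense();p=np.array(s["eef_pos"]) if start is None else np.array(start[:3]);R=Ro.from_euler("xyz",s["tcp_rot"]) if start is None else Ro.from_euler("xyz",[np.pi,0,start[3]])
    G=Ro.from_euler("xyz",[np.pi,0,yaw]);rv=(R.inv()*G).as_rotvec(degrees=True)/n;d=(np.array(goal)-p)/n
    for i in range(n):
        print([R.inv().apply(d).round(1).tolist(),rv.round(1).tolist()]);R=R*Ro.from_rotvec(rv,degrees=True)
if __name__=="__main__":
    print(sense()["eef_pos"].round(1),sense()["tcp_rot"].round(3),sense()["contact_force"].round(1),sense()["clock"])
    a=list(map(float,sys.argv[1:]));plan(a[:3],a[3],int(a[4]))
E
python3 plan.py 502 -190 200 1.831 16
```

```text
[145.4 607.8 231.3] [ 3.142 -0.     2.907] [-0.4 -1.5  0. ] 1.3
[[-33.3, -43.3, 2.0], [0.0, -0.0, 3.9]]
[[-36.1, -41.0, 2.0], [0.0, -0.0, 3.9]]
[[-38.8, -38.5, 2.0], [0.0, -0.0, 3.9]]
[[-41.3, -35.8, 2.0], [0.0, -0.0, 3.9]]
[[-43.6, -32.9, 2.0], [0.0, -0.0, 3.9]]
[[-45.7, -29.9, 2.0], [0.0, -0.0, 3.9]]
[[-47.6, -26.8, 2.0], [0.0, -0.0, 3.9]]
[[-49.3, -23.5, 2.0], [0.0, -0.0, 3.9]]
[[-50.8, -20.1, 2.0], [0.0, -0.0, 3.9]]
[[-52.0, -16.7, 2.0], [0.0, -0.0, 3.9]]
[[-53.0, -13.2, 2.0], [0.0, -0.0, 3.9]]
[[-53.8, -9.6, 2.0], [0.0, -0.0, 3.9]]
[[-54.3, -5.9, 2.0], [0.0, -0.0, 3.9]]
[[-54.6, -2.3, 2.0], [0.0, -0.0, 3.9]]
[[-54.6, 1.4, 2.0], [0.0, -0.0, 3.9]]
[[-54.4, 5.1, 2.0], [0.0, -0.0, 3.9]]
```

Emit:
servo_tool:
  rows:
    - [60,[-33,-43,2],[0,0,4]]
    - [60,[-36,-41,2],[0,0,4]]
    - [60,[-39,-38,2],[0,0,4]]
    - [60,[-41,-36,2],[0,0,4]]
    - [60,[-44,-33,2],[0,0,4]]
    - [60,[-46,-30,2],[0,0,4]]
    - [60,[-48,-27,2],[0,0,4]]
    - [60,[-49,-23,2],[0,0,4]]

```text
clock: 2.3
eef_pos: [321.2, 206.2, 215.6]
tcp_rot: [3.14, 0.0, 2.346]
contact_force: [1.0, -0.0, 0.1]
opening: 0.705
```

Emit:
servo_tool:
  rows:
    - [60,[-51,-20,2],[0,0,4]]
    - [60,[-52,-17,2],[0,0,4]]
    - [60,[-53,-13,2],[0,0,4]]
    - [60,[-54,-10,2],[0,0,4]]
    - [60,[-54,-6,2],[0,0,4]]
    - [60,[-54,-2,2],[0,0,4]]
    - [60,[-54,2,2],[0,0,4]]
    - [60,[0,0,0],[0,0,0]]

```text
clock: 3.3
eef_pos: [468.0, -147.7, 201.3]
tcp_rot: [3.141, 0.001, 1.855]
contact_force: [-0.7, 0.3, -0.4]
opening: 0.703
```

```bash
python3 plan.py 501.6 -190.3 110 1.831 4; python3 - <<'E'
from h import *
K,T=cal("wrist");print(K.round(1).tolist(),np.linalg.inv(T).round(2).tolist())
cv2.imwrite("pics/w1.png",grab_frame("wrist"))
E
```

```text
[ 468.  -147.7  201.3] [3.141e+00 1.000e-03 1.855e+00] [-0.7  0.3 -0.4] 3.3
[[-12.6, 5.1, 22.8], [0.0, 0.0, 0.3]]
[[-12.5, 5.1, 22.8], [0.0, 0.0, 0.3]]
[[-12.5, 5.2, 22.8], [0.0, 0.0, 0.3]]
[[-12.5, 5.3, 22.8], [0.0, 0.0, 0.3]]
[[325.2, 0.0, 279.6], [0.0, 325.2, 211.0], [0.0, 0.0, 1.0]] [[0.96, 0.27, 0.08, 446.9], [0.28, -0.92, -0.26, -82.39], [0.0, 0.27, -0.96, 344.31], [0.0, 0.0, 0.0, 1.0]]
```

View pics/w1.png

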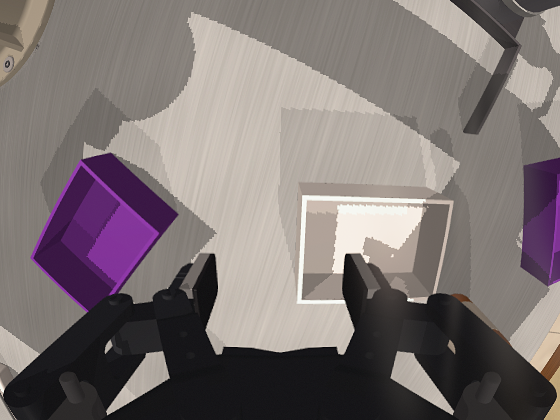

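The wrist picture shows the white tub rim with corners (301,197), (298,302) and (453,202), and the fence corner at (517,43). I'll turn these into positions as a check on the fit.

```bash
cat >> h.py <<'E'
def wplane(uv,z):
    K,T=cal("wrist");R,t=T[:3,:3],T[:3,3];o=-R.T@t;d=(np.array(uv,float)-K[:2,2])/K[0,0];th=np.linalg.norm(d,axis=1)
    v=np.c_[d/th[:,None]*np.sin(th)[:,None],np.cos(th)]@R;return o+v*((z-o[2])/v[:,2])[:,None]
E
python3 - <<'E'
from fit import *
print(wplane([[300,196],[298,302],[453,201]],65)[:,:2].round(1))
P=np.array([[-75,55,65],[-75,-55,65],[75,55,65.]]);print(place(P,[572.1,-171.5,.26])[:,:2].round(1))
print(wplane([[517,43]],30).round(1))
E
python3 plan.py 501.6 -190.3 110 1.831 4
```

```text
[[ 481.2 -137.1]
 [ 512.  -240.4]
 [ 627.6  -97.7]]
[[ 485.5 -137.6]
 [ 513.8 -243.9]
 [ 630.4  -99.1]]
[[678.3 108.   30. ]]
[ 466.9 -146.   201.1] [-3.141 -0.     1.857] [-0.7  0.  -0.5] 3.35
[[-13.1, 5.2, 22.8], [-0.0, -0.0, 0.4]]
[[-13.1, 5.3, 22.8], [-0.0, -0.0, 0.4]]
[[-13.0, 5.4, 22.8], [-0.0, -0.0, 0.4]]
[[-13.0, 5.4, 22.8], [-0.0, -0.0, 0.4]]
```

Emit:
servo_tool:
  rows:
    - [60,[-17,6,40],[0,0,0.5]]
    - [60,[-17,7,40],[0,0,0.5]]
    - [60,[-17,7,40],[0,0,0.5]]
    - [60,[0,0,30],[0,0,0]]
    - [60,[0,0,21],[0,0,0]]
    - [60,[0,0,0],[0,0,0]]

```text
clock: 4.1
eef_pos: [498.6, -186.5, 29.2]
tcp_rot: [-3.139, -0.002, 1.835]
contact_force: [-1.1, 1.0, -0.0]
opening: 0.703
```

```bash
python3 plan.py 500 -190 30 1.831 1
```

```text
[ 498.6 -186.5   29.2] [-3.139e+00 -2.000e-03  1.835e+00] [-1.1  1.  -0. ] 4.1
[[-3.7, 0.4, -0.8], [-0.2, -0.1, 0.2]]
```

Emit:
servo_tool:
  rows:
    - [60,[-3.5,0.5,0],[0,0,0]]
    - [20,[0,0,0],[0,0,0]]
    - [0,[0,0,0],[0,0,0]]
    - [0,[0,0,0],[0,0,0]]
    - [0,[0,0,0],[0,0,0]]
    - [0,[0,0,0],[0,0,0]]
    - [0,[0,0,0],[0,0,0]]
  force: 50

```text
clock: 4.97
eef_pos: [501.8, -191.5, 30.8]
tcp_rot: [3.141, 0.0, 1.833]
contact_force: [-0.8, 1.0, 6.5]
opening: 0.039
```

```bash
python3 plan.py 520 40 31 1.321 8
```

```text
[ 501.8 -191.5   30.8] [3.141 0.    1.833] [-0.8  1.   6.5] 4.975
[[27.4, 9.7, -0.0], [0.0, 0.0, 3.7]]
[[27.9, 7.9, -0.0], [0.0, 0.0, 3.7]]
[[28.4, 6.1, -0.0], [0.0, 0.0, 3.7]]
[[28.7, 4.3, -0.0], [0.0, 0.0, 3.7]]
[[28.9, 2.5, -0.0], [0.0, 0.0, 3.7]]
[[29.0, 0.6, -0.0], [0.0, 0.0, 3.7]]
[[29.0, -1.3, -0.0], [0.0, 0.0, 3.7]]
[[28.9, -3.1, -0.0], [0.0, 0.0, 3.7]]
```

```bash
python3 plan.py 477 -50 31.5 1.321 8;python3 - <<'E'
from plan import *
plan([514,75,31.5],1.321,8,[477,-50,31.5,1.321])
E
```

```text
[ 501.8 -191.5   30.8] [3.141 0.    1.833] [-0.8  1.   6.5] 4.975
[[17.9, 1.6, -0.1], [0.0, 0.0, 3.7]]
[[18.0, 0.5, -0.1], [0.0, 0.0, 3.7]]
[[17.9, -0.7, -0.1], [0.0, 0.0, 3.7]]
[[17.9, -1.8, -0.1], [0.0, 0.0, 3.7]]
[[17.7, -3.0, -0.1], [0.0, 0.0, 3.7]]
[[17.5, -4.1, -0.1], [0.0, 0.0, 3.7]]
[[17.2, -5.2, -0.1], [0.0, 0.0, 3.7]]
[[16.8, -6.3, -0.1], [0.0, 0.0, 3.7]]
[[16.3, 0.6, 0.0], [0.0, 0.0, 0.0]]
[[16.3, 0.6, 0.0], [0.0, 0.0, 0.0]]
[[16.3, 0.6, 0.0], [0.0, 0.0, 0.0]]
[[16.3, 0.6, 0.0], [0.0, 0.0, 0.0]]
[[16.3, 0.6, 0.0], [0.0, 0.0, 0.0]]
[[16.3, 0.6, 0.0], [0.0, 0.0, 0.0]]
[[16.3, 0.6, 0.0], [0.0, 0.0, 0.0]]
[[16.3, 0.6, 0.0], [0.0, 0.0, 0.0]]
```

Emit:
servo_tool:
  rows:
    - [0,[18,1.5,0],[0,0,3.7]]
    - [0,[18,0.5,0],[0,0,3.7]]
    - [0,[18,-0.5,0],[0,0,3.7]]
    - [0,[18,-2,0],[0,0,3.7]]
    - [0,[17.5,-3,0],[0,0,3.7]]
    - [0,[17.5,-4,0],[0,0,3.7]]
    - [0,[17,-5,0],[0,0,3.7]]
    - [0,[17,-6,0],[0,0,3.7]]

```text
clock: 5.98
eef_pos: [478.3, -49.7, 30.8]
tcp_rot: [3.14, 0.0, 1.315]
contact_force: [0.0, -3.8, 4.0]
opening: 0.037
```

Emit:
servo_tool:
  rows:
    - [0,[0,0,0],[0,0,0]]

```text
clock: 6.1
eef_pos: [477.8, -48.7, 30.8]
tcp_rot: [3.141, -0.001, 1.317]
contact_force: [-0.6, 4.3, 7.9]
opening: 0.038
```

```bash
python3 plan.py 514 75 31.5 1.321 8; python3 - <<'E'
from fit import *
cs=["side","top"];ms=[]
for c in cs:
    grab_frame(c)
    K,T=cal(c);e=proj(c,[[550,-70,30]])[0]
    L=[r["mask"] for r in trace(c,"tub")];print([(np.argwhere(m).mean(0)[::-1].round(),m.sum()) for m in L],e)
    ms.append(min(L,key=lambda m:np.linalg.norm(np.argwhere(m).mean(0)[::-1]-e)))
for a,b in((ms,cs),(ms[:1],cs[:1]),(ms[1:],cs[1:])):
    x,f=fit(TUB,a,[550,-70,-25],[cal(c) for c in b]);print(x,f)
E
```

```text
[477.8 -48.7  30.8] [ 3.141e+00 -1.000e-03  1.317e+00] [-0.6  4.3  7.9] 6.1
[[16.1, 0.5, -0.1], [0.0, -0.0, -0.0]]
[[16.1, 0.5, -0.1], [0.0, -0.0, -0.0]]
[[16.1, 0.5, -0.1], [0.0, -0.0, -0.0]]
[[16.1, 0.5, -0.1], [0.0, -0.0, -0.0]]
[[16.1, 0.5, -0.1], [0.0, -0.0, -0.0]]
[[16.1, 0.5, -0.1], [0.0, -0.0, -0.0]]
[[16.1, 0.5, -0.1], [0.0, -0.0, -0.0]]
[[16.1, 0.6, -0.1], [0.0, -0.0, -0.0]]
[(array([275., 222.]), np.int64(1482)), (array([338., 181.]), np.int64(1542)), (array([234., 304.]), np.int64(2184))] [270.43272859 221.30143611]
[(array([264., 148.]), np.int64(1266)), (array([327., 293.]), np.int64(1401)), (array([271., 207.]), np.int64(269))] [271.35262637 223.75808538]
[551.28589172 -68.19332047 -23.31766337] 1472.8235294117649
[551.59698061 -68.91025792 -26.99398819] 386.6823529411764
[564.7607202  -74.29092455  -7.07885453] 1046.0823529411764
```

Emit:
servo_tool:
  rows:
    - [0,[16,0.5,0],[0,0,0]]
    - [0,[16,0.5,0],[0,0,0]]
    - [0,[16,0.5,0],[0,0,0]]
    - [0,[16,0.5,0],[0,0,0]]
    - [0,[16,0.5,0],[0,0,0]]
    - [0,[16,0.5,0],[0,0,0]]
    - [0,[16,0.5,0],[0,0,0]]
    - [0,[0,0,0],[0,0,0]]

```text
clock: 7.3
eef_pos: [510.1, 58.7, 30.8]
tcp_rot: [3.14, -0.001, 1.318]
contact_force: [1.5, 2.5, 6.5]
opening: 0.035
```

```bash
cat > st.py <<'E'
from fit import *
s=sense();d=s["eef_pos"][:2]-[686.5,104];c,n=np.cos(.25),np.sin(.25);R=np.array([[c,-n],[n,c]])  # world->station
print("tcp in station",(R@d).round(1),"z",s["eef_pos"][2].round(1),"yaw rel",round(s["tcp_rot"][2]-np.pi/2+.25,3),"F st",(R@s["contact_force"][:2]).round(1),s["contact_force"][2].round(1),s["clock"])
E
python3 st.py
```

```text
tcp in station [-159.7  -87.5] z 30.8 yaw rel -0.003 F st [0.8 2.8] 6.5 7.3
```

Emit:
servo_tool:
  rows:
    - [0,[8,2.5,0],[0,0,0]]
    - [0,[8,2.5,0],[0,0,0]]
    - [0,[8,2.5,0],[0,0,0]]
    - [0,[2,1,0],[0,0,0]]
    - [0,[0,0,0],[0,0,0]]

```text
clock: 7.92
eef_pos: [523.6, 80.3, 30.8]
tcp_rot: [-3.141, 0.0, 1.317]
contact_force: [-3.4, -2.0, 10.2]
opening: 0.038
```

```bash
python3 st.py; python3 - <<'E'
from fit import *
cv2.imwrite("pics/w2.png",grab_frame("wrist"))
E
```

```text
tcp in station [-152.   -63.3] z 30.8 yaw rel -0.004 F st [-2.8 -2.8] 10.2 7.925
```

View pics/w2.png

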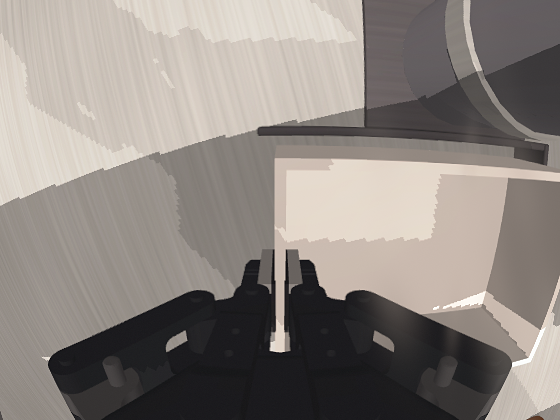

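The wrist view shows the tub held parallel to the y=0 leg (leg at rows 130-160, tub wall at 150-175) with a small gap left. I'll press it in gently.

Emit:
servo_tool:
  rows:
    - [0,[2,0,0],[0,0,0]]
    - [0,[2,1,0],[0,0,0]]
    - [0,[2,1,0],[0,0,0]]
    - [0,[0,0,0],[0,0,0]]

```text
clock: 8.48
eef_pos: [526.7, 85.3, 30.8]
tcp_rot: [-3.141, 0.001, 1.317]
contact_force: [-3.9, -4.3, 11.2]
opening: 0.041
```

```bash
python3 st.py
```

```text
tcp in station [-150.2  -57.7] z 30.8 yaw rel -0.004 F st [-2.7 -5.1] 11.2 8.475
```

Emit:
servo_tool:
  rows:
    - [0,[2,1,0],[0,0,0]]
    - [0,[0,1,0],[0,0,0]]
    - [0,[0,0,0],[0,0,0]]

```text
clock: 8.85
eef_pos: [526.6, 85.9, 30.8]
tcp_rot: [-3.136, 0.003, 1.316]
contact_force: [-12.7, -8.1, 22.2]
opening: 0.04
```

```bash
python3 st.py
```

```text
tcp in station [-150.4  -57.1] z 30.8 yaw rel -0.004 F st [-10.3 -11. ] 22.2 8.85
```

Emit:
servo_tool:
  rows:
    - [30,[0,0,0],[0,0,0]]
    - [30,[0,0,0],[0,0,0]]
    - [30,[0,0,0],[0,0,0]]
    - [30,[0,0,0],[0,0,0]]
    - [30,[0,0,-30],[0,0,0]]
    - [30,[0,0,-40],[0,0,0]]
    - [30,[-40,-30,0],[0,0,0]]
    - [30,[-40,-50,0],[0,0,0]]

```text
clock: 9.85
eef_pos: [434.0, 30.4, 100.8]
tcp_rot: [3.139, -0.001, 1.318]
contact_force: [0.5, -0.7, 0.6]
opening: 0.353
```

```bash
cat > chk.py <<'E'
from fit import *
cs=["side","top"];ms=[];sm=[]
for c in cs:
    im=grab_frame(c);cv2.imwrite(f"pics/{c}_chk.png",im)
    e=proj(c,[[600,69,30]])[0]
    L=[r["mask"] for r in trace(c,"tub")]
    ms.append(min(L,key=lambda m:np.linalg.norm(np.argwhere(m).mean(0)[::-1]-e)))
c,n=np.cos(.25),np.sin(.25);R=np.array([[c,-n],[n,c]])
for a,b in((ms,cs),(ms[:1],cs[:1]),(ms[1:],cs[1:])):
    x,f=fit(TUB,a,[600,69,-25],[cal(k) for k in b]);print(x.round(1),f.round(),"in station",(R@(x[:2]-[686.5,104])).round(1),round(x[2]/100+.25,3))
cv2.imwrite("pics/w_chk.png",grab_frame("wrist"))
o=[]
for k,(x,y) in(("side",(215,120)),("top",(185,150))):
    im=cv2.imread(f"pics/{k}_chk.png")
    im=cv2.convertScaleAbs(cv2.resize(im[y:y+100,x:x+100],None,fx=4,fy=4,interpolation=cv2.INTER_CUBIC),alpha=1.5,beta=20);o.append(im)
cv2.imwrite("pics/chk.png",np.hstack(o))
E
python3 st.py; python3 chk.py
```

```text
tcp in station [-226.4 -133.8] z 100.8 yaw rel -0.003 F st [ 0.6 -0.5] 0.6 9.85
[601.4  67.8 -28.5] 483.0 in station [-73.5 -56.1] -0.035
[601.2  66.2 -28.9] 143.0 in station [-73.3 -57.7] -0.039
[611.2  66.2 -28.8] 320.0 in station [-63.6 -55.2] -0.038
```

View pics/chk.png

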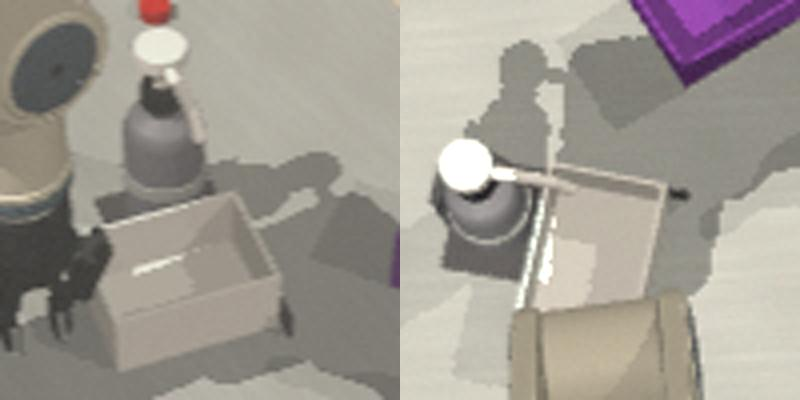

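View pics/w_chk.png

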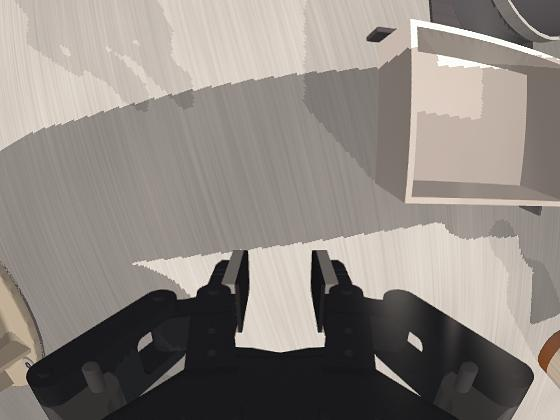

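The side and top views show the tub in the corner under the spout. The fit says it may be about 0.035 rad off square, which is close to the limit, so I'll square it with closed-finger nudges.

Emit:
servo_tool:
  rows:
    - [0,[-6,50,0],[0,0,0]]
    - [0,[-5,50,0],[0,0,0]]
    - [0,[0,51,0],[0,0,0]]
    - [0,[0,0,30],[0,0,0]]
    - [0,[0,0,46],[0,0,0]]
    - [0,[0,0,0],[0,0,0]]
    - [0,[10,0,0],[0,0,0]]
    - [0,[0,0,0],[0,0,0]]

```text
clock: 11.1
eef_pos: [581.3, -7.2, 26.1]
tcp_rot: [3.138, -0.001, 1.318]
contact_force: [-0.2, -1.3, -0.3]
opening: -0.001
```

```bash
python3 st.py
```

```text
tcp in station [ -74.4 -133.7] z 26.1 yaw rel -0.003 F st [ 0.1 -1.3] -0.3 11.1
```

Emit:
servo_tool:
  rows:
    - [0,[4,0,0],[0,0,0]]
    - [0,[3,0,0],[0,0,0]]
    - [0,[2,0,0],[0,0,0]]
    - [0,[2,0,0],[0,0,0]]
    - [0,[0,0,0],[0,0,0]]

```text
clock: 11.72
eef_pos: [582.2, 2.6, 24.3]
tcp_rot: [-3.142, 0.0, 1.317]
contact_force: [0.4, -1.1, 0.6]
opening: -0.001
```

```bash
python3 st.py
```

```text
tcp in station [ -76.  -124.1] z 24.3 yaw rel -0.004 F st [ 0.7 -1. ] 0.6 11.725
```

Emit:
servo_tool:
  rows:
    - [0,[2,0,0],[0,0,0]]
    - [0,[2,0,0],[0,0,0]]
    - [0,[1,0,0],[0,0,0]]
    - [0,[0,0,0],[0,0,0]]

```text
clock: 12.22
eef_pos: [582.5, 4.2, 24.4]
tcp_rot: [-3.141, 0.004, 1.318]
contact_force: [-4.3, -22.9, 6.4]
opening: -0.002
```

```bash
python3 st.py
```

```text
tcp in station [ -76.1 -122.4] z 24.4 yaw rel -0.003 F st [  1.5 -23.2] 6.4 12.225
```

Emit:
servo_tool:
  rows:
    - [0,[1,0,0],[0,0,0]]
    - [0,[0,0,0],[0,0,0]]

```text
clock: 12.48
eef_pos: [582.5, 4.3, 24.5]
tcp_rot: [-3.141, 0.005, 1.318]
contact_force: [-5.8, -28.2, 8.6]
opening: -0.002
```

```bash
python3 st.py
```

```text
tcp in station [ -76.1 -122.4] z 24.5 yaw rel -0.003 F st [  1.4 -28.7] 8.6 12.475
```

Emit:
servo_tool:
  rows:
    - [0,[-8,0,0],[0,0,0]]
    - [0,[-15,0,0],[0,0,0]]
    - [0,[0,0,-40],[0,0,0]]
    - [0,[0,-20,-40],[0,0,0]]
    - [0,[0,-50,0],[0,0,0]]
    - [0,[30,-50,0],[0,0,0]]
    - [0,[40,0,0],[0,0,0]]
    - [0,[26,0,0],[0,0,0]]

```text
clock: 13.48
eef_pos: [485.8, 110.4, 104.6]
tcp_rot: [3.141, -0.001, 1.318]
contact_force: [-0.3, -0.7, -0.1]
opening: -0.0
```

```bash
python3 st.py
```

```text
tcp in station [-196.1  -43.4] z 104.6 yaw rel -0.003 F st [-0.1 -0.7] -0.1 13.475
```

Emit:
servo_tool:
  rows:
    - [0,[0,0,40],[0,0,0]]
    - [0,[0,0,40],[0,0,0]]
    - [0,[0,0,0],[0,0,0]]
    - [0,[0,8,0],[0,0,0]]
    - [0,[0,4,0],[0,0,0]]
    - [0,[0,0,0],[0,0,0]]

```text
clock: 14.22
eef_pos: [499.0, 106.2, 25.5]
tcp_rot: [3.139, -0.001, 1.316]
contact_force: [0.3, 0.2, 0.1]
opening: 0.001
```

```bash
python3 st.py
```

```text
tcp in station [-182.2  -44.3] z 25.5 yaw rel -0.005 F st [0.3 0.3] 0.1 14.225
```

Emit:
servo_tool:
  rows:
    - [0,[-10,4,0],[0,0,0]]
    - [0,[0,3,0],[0,0,0]]
    - [0,[0,3,0],[0,0,0]]
    - [0,[0,3,0],[0,0,0]]
    - [0,[0,0,0],[0,0,0]]

```text
clock: 14.85
eef_pos: [507.3, 93.3, 24.2]
tcp_rot: [-3.141, 0.0, 1.317]
contact_force: [-2.8, 0.2, 2.0]
opening: 0.001
```

```bash
python3 st.py
```

```text
tcp in station [-171.   -54.8] z 24.2 yaw rel -0.004 F st [-2.7 -0.5] 2.0 14.85
```

Emit:
servo_tool:
  rows:
    - [0,[0,3,0],[0,0,0]]
    - [0,[0,2,0],[0,0,0]]
    - [0,[0,0,0],[0,0,0]]

```text
clock: 15.22
eef_pos: [507.5, 92.9, 23.9]
tcp_rot: [-3.133, 0.002, 1.316]
contact_force: [-19.7, 11.8, 17.8]
opening: 0.002
```

```bash
python3 st.py
```

```text
tcp in station [-170.7  -55.1] z 23.9 yaw rel -0.004 F st [-22.    6.5] 17.8 15.225
```

Emit:
servo_tool:
  rows:
    - [0,[0,-4,0],[0,0,0]]
    - [0,[0,-16,0],[0,0,0]]
    - [0,[0,0,-50],[0,0,0]]
    - [0,[0,0,-60],[0,0,0]]
    - [0,[0,0,-60],[0,0,0]]
    - [0,[-50,30,-50],[0,0,0]]
    - [0,[-50,30,0],[0,0,0]]
    - [0,[0,0,0],[0,0,0]]

```text
clock: 16.23
eef_pos: [523.5, -7.3, 235.4]
tcp_rot: [3.139, 0.0, 1.313]
contact_force: [-0.5, 1.2, 0.1]
opening: -0.0
```

```bash
python3 st.py; python3 chk.py; python3 - <<'E'
from h import *
im=cv2.imread("pics/w_chk.png");s=cv2.imread("pics/chk.png")
cv2.imwrite("pics/w3.png",np.hstack([cv2.resize(im,(480,360)),cv2.resize(s[:,:400],(320,320))[:320] if 0 else cv2.resize(s[:,:400],(320,360))]))
E
```

```text
tcp in station [-130.4 -148.1] z 235.4 yaw rel -0.008 F st [-0.8  1. ] 0.1 16.225
[600.3  67.2 -25.1] 1199.0 in station [-74.4 -57. ] -0.001
[600.8  66.5 -24.4] 52.0 in station [-73.8 -57.5] 0.006
[557.2  96.8  44.5] 1076.0 in station [-123.5  -38.9] 0.695
```

View pics/w_chk.png

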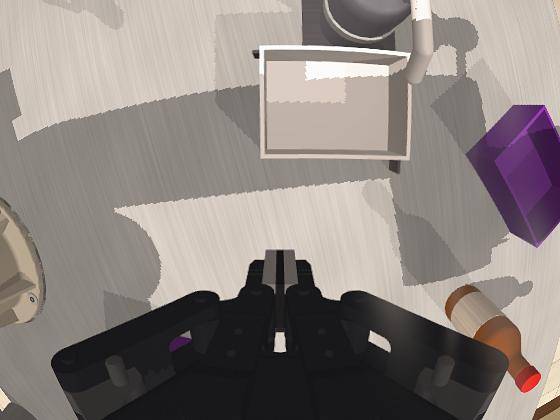

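The tub is flush: the side fit gives station (-74, -57) mm and yaw 0.006 rad, and the wrist view shows both walls along the legs (corner near (409,50)). Now I'll locate the pump cap.

```bash
python3 - <<'E'
from fit import *
print(place(np.array([[-50,44,215.]]),[686.5,104,-.25]),plane("side",[[255,132.3]],215),plane("top",[[201,191.5]],215))
E
python3 plan.py 650 157 260 1.321 5
```

```text
[[648.94015312 159.00234452 215.        ]] [[644.50534122 149.66105498 215.        ]] [[642.05663179 159.78446212 215.        ]]
[522.2  -3.4 234.4] [-3.14   0.     1.318] [ 0.7 -0.3 -0.1] 16.475
[[37.5, 16.7, -5.1], [-0.0, 0.0, -0.0]]
[[37.4, 16.7, -5.1], [-0.0, 0.0, -0.0]]
[[37.4, 16.8, -5.1], [-0.0, 0.0, -0.0]]
[[37.4, 16.8, -5.1], [-0.0, 0.0, -0.0]]
[[37.4, 16.8, -5.1], [-0.0, 0.0, -0.0]]
```

Emit:
servo_tool:
  rows:
    - [0,[0,0,-25],[0,0,0]]
    - [0,[37,16,0],[0,0,0]]
    - [0,[37,16,0],[0,0,0]]
    - [0,[37,16,0],[0,0,0]]
    - [0,[37,16,0],[0,0,0]]
    - [0,[37,16,0],[0,0,0]]
    - [0,[0,0,0],[0,0,0]]

```text
clock: 17.35
eef_pos: [647.3, 157.9, 259.0]
tcp_rot: [-3.141, -0.0, 1.32]
contact_force: [0.1, -0.8, -0.4]
opening: 0.001
```

```bash
python3 st.py; python3 plan.py 647 157 225 1.321 1; python3 - <<'E'
from h import *
im=grab_frame("side");w=grab_frame("wrist")
cv2.imwrite("pics/p.png",np.hstack([cv2.resize(im[80:220,190:330],(380,380),interpolation=cv2.INTER_CUBIC),cv2.resize(w[120:400,140:420],(380,380))]))
E
```

```text
tcp in station [-51.4  42.5] z 259.0 yaw rel -0.0 F st [ 0.3 -0.8] -0.4 17.35
[647.3 157.9 259. ] [-3.141 -0.     1.32 ] [ 0.1 -0.8 -0.4] 17.35
[[-1.0, 0.0, 34.0], [-0.0, -0.0, -0.0]]
```

View pics/p.png

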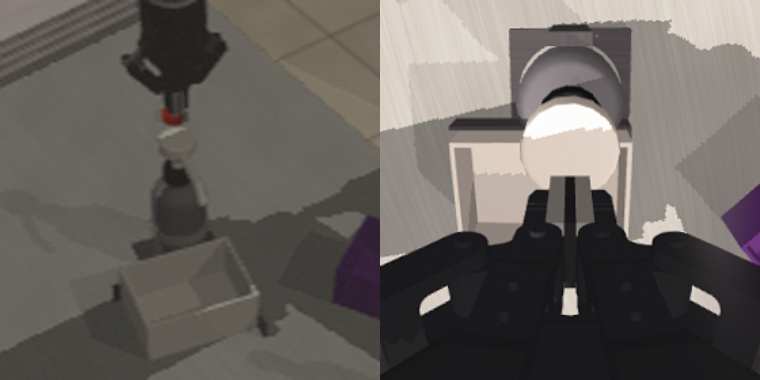

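The tool is centred over the cap. Pressing now.

Emit:
servo_tool:
  rows:
    - [0,[0,0,20],[0,0,0]]
    - [0,[0,0,18],[0,0,0]]
    - [0,[0,0,6],[0,0,0]]
    - [0,[0,0,6],[0,0,0]]
    - [0,[0,0,5],[0,0,0]]
    - [0,[0,0,5],[0,0,0]]
    - [0,[0,0,4],[0,0,0]]
    - [0,[0,0,0],[0,0,0]]

```text
clock: 18.45
eef_pos: [646.7, 154.1, 196.8]
tcp_rot: [-3.142, 0.0, 1.317]
contact_force: [-5.6, -2.3, 8.7]
opening: -0.003
```

```bash
python3 st.py
```

```text
tcp in station [-51.   38.7] z 196.8 yaw rel -0.004 F st [-4.9 -3.6] 8.7 18.45
```

Emit:
servo_tool:
  rows:
    - [0,[0,0,2],[0,0,0]]
    - [0,[0,0,1],[0,0,0]]
    - [0,[0,0,0],[0,0,0]]
    - [0,[0,0,0],[0,0,0]]

```text
clock: 18.95
eef_pos: [646.8, 154.2, 195.0]
tcp_rot: [3.141, 0.0, 1.317]
contact_force: [-7.3, -2.5, 15.2]
opening: -0.005
```

```bash
python3 st.py
```

```text
tcp in station [-50.9  38.8] z 195.0 yaw rel -0.004 F st [-6.4 -4.2] 15.2 18.95
```

Emit:
servo_tool:
  rows:
    - [0,[0,0,1],[0,0,0]]
    - [0,[0,0,0],[0,0,0]]
    - [0,[0,0,0],[0,0,0]]
    - [0,[0,0,0],[0,0,0]]

```text
clock: 19.45
eef_pos: [646.8, 154.2, 195.0]
tcp_rot: [3.141, -0.0, 1.317]
contact_force: [-9.9, -3.4, 21.2]
opening: 0.001
```

Emit:
servo_tool:
  rows:
    - [0,[0,0,-6],[0,0,0]]
    - [0,[0,0,-8],[0,0,0]]
    - [0,[0,0,-10],[0,0,0]]
    - [0,[0,0,-40],[0,0,0]]
    - [0,[0,-50,-20],[0,0,0]]
    - [0,[0,-60,0],[0,0,0]]
    - [0,[0,-60,0],[0,0,0]]
    - [0,[0,-60,0],[0,0,0]]

```text
clock: 20.45
eef_pos: [422.9, 212.7, 276.2]
tcp_rot: [3.141, -0.001, 1.316]
contact_force: [0.8, 0.3, 0.9]
opening: 0.0
```

Emit:
servo_tool:
  rows:
    - [0,[0,-60,0],[0,0,0]]
    - [0,[50,-30,0],[0,0,0]]
    - [0,[60,0,0],[0,0,0]]
    - [0,[60,0,0],[0,0,0]]
    - [0,[0,0,0],[0,0,0]]

```text
clock: 21.08
eef_pos: [380.6, 403.2, 275.6]
tcp_rot: [3.141, -0.002, 1.319]
contact_force: [0.7, -1.0, 0.3]
opening: -0.002
```

```bash
python3 st.py; python3 chk.py; python3 - <<'E'
from h import *
for c in("side","top"):
    K,T=cal(c);b=boxes_of(c,"pump")
    if b: print(c,c2w(T,b[0]["centre"])[:3].round())
E
```

```text
tcp in station [-370.4  214.2] z 275.6 yaw rel -0.002 F st [ 0.9 -0.8] 0.3 21.075
[599.8  68.6 -25.7] 222.0 in station [-75.3 -55.8] -0.007
[602.   66.8 -25.5] 56.0 in station [-72.7 -57. ] -0.005
[597.2  71.1 -26.2] 100.0 in station [-78.4 -53.9] -0.012
side [640. 145. 210.]
top [639. 151. 218.]
```

View pics/chk.png

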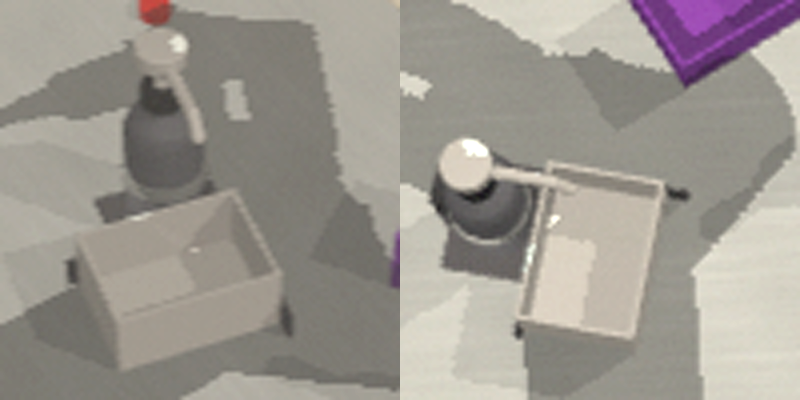

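The tub is flush in the corner, the pump head is back up and the arm is clear.

```bash
python3 -c "
from rig import *
print(sign_off())"
```

```text
the job is handed in; nothing more can be done
None
```

The tub is in the fence corner under the spout, and the pump has been pressed and released once. I handed the job in at about 21 s of the 72 s allowed; no verdict was reported.

- **Tub:** I pinched its near wall, dragged it over and then squared it with closed-finger pushes. It stopped firmly against both legs, at about 29 N against the y leg and 22 N against the x leg. The final two-camera fit puts it at (-75.3, -55.8) mm in the station frame, with a yaw error of about -0.007 rad.
- **Pump:** I pressed it to z = 195 mm, its stop, with 15–21 N, and held it there for over half a second. Afterwards it measured back at its full height, about 210–218 mm.
- **Other objects:** I never went near the jar, amber bottle, bowl or purple tubs, but I did not measure their positions again at the end.

**Checks that disagreed:**
- The separate side and top fits of the tub differed by about 6 mm in x (-72.7 and -78.4 mm) and 3 mm in y, on either side of the combined value. I relied on the firm contact with both legs.
- While the arm was over the scene it hid the tub from the top camera, so I discarded those top fits.

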